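# File the boxed service kit upright in the parts drawer

## Robot

A 6-joint arm with a two-finger parallel gripper is mounted at the origin on the work surface. World frame = base frame: x ahead of the robot, y to its left, z up, the work surface at z = 0. Lengths are in m, angles in rad, forces in N, time in s.
With the tool pointing down it reaches from about 0.375 to 0.975 m from the base axis. Payload 3.8 kg.
Tool frame: the origin (TCP) lies between the finger pads; the fingertips stand 8 mm ahead of it and the grasp point (between the pads) lies 11 mm behind it (tcp_to_tips is the distance from the TCP to the fingertips, in m); z points along the fingers, y is the line along which they close (so a half turn about z gives the same grasp; the last joint's range is limited). The gripper opens to 85 mm and grips with 20 to 120 N. Pads are 22 mm wide; open, the fingers measure 114 mm over their backs; the gripper's body (76 mm by 85 mm) begins 54 mm behind the grasp point. The pads swing forward as they close: fully open they stand 13 mm farther back than shut.
Start: joints at [1.136, 0.264, 1.604, -0, 1.274, -0.037], TCP at [0.261, 0.622, 0.239] pointing down, gripper open.
Joint ranges: [-2.63, 2.63], [-0.94, 2.18], [0.31, 2.57], [-1.31, 4.45], [0, 2.66], [-2.55, 2.55]. Speed limits (rad/s): [2.57, 2.57, 3.14, 3.14, 3.14, 3.14].

## Interface

Orientations are given as a rotation vector (axis times angle).
In Python, from workcell import * gives the robot as it stands.
- The arm moves only by the tool move_arm, never from a script. Its argument "series" is one flat list of numbers, 7 for each row, row after row: the finger opening in cm, from 0 to 8.54, then the shift along the tool's x, y, z in cm, then the turn, a rotation vector about the tool's x, y, z in degrees. A call has 1 to 5 rows; each row shifts and turns the commanded pose from where the row before left it, along the tool's axes as they then stand; what a row does not reach is not made up. A row lasts 1/8 s, in which the tool goes at most 62.5 mm and 10.7 degrees, less where a joint would pass 70% of its speed; a pose out of reach is approached as far as the arm can. A call is refused whole if a number of a shift passes 6.25 or a number of a turn 10.7, either way. A call with a gripper value outside its range is refused whole. The fingers move at their own pace and stop on an object; "grip_force" is the grip in N (left out, the last holds). Time passes only in rows, so rows that do not move let the fingers close. It gives the time, the measured TCP pose, the force, the opening and the grip force at its end, in the units of the state.
- read_state(): the state, without advancing time (a new reading comes with each control period).
- read_camera(name): name is "scene" or "top" or "wrist"; returns the picture (480x640x3 uint8, red, green, blue); there is no depth.
- calibration(name): a dict with "camera_matrix" (3x3 intrinsics, pixels), "rvec" (rotation vector, rad) and "tvec" (3), from world to camera coordinates, as OpenCV has them. Camera axes: x right, y down, z forward; pixel columns grow to the right and rows downward; lengths in m; the calibration is good to about 2 mm. A picture is of the moment at which its call begins: read the wrist's pose just before it. calibration takes no time and is no camera call; for the wrist camera it gives the pose at the moment of the call.
- finish_job(): hands the job in; it is judged then, once.
The state is a dict: "time": time; "q": joint angles; "joint_vel": joint speeds; "joint_torque": joint torques, N m; "tool_pos": TCP position; "tcp_rot": TCP orientation; "wrist_force": force on the tool from outside, world axes, zero at the start; "torque": the same for the moment, N m; "width": opening from 0.0 (shut) to 1.0 (fully open); "grip_force": force on a finger pad.
Only numpy, scipy, OpenCV 4.12 (cv2) and the standard library are available. Lean on these libraries where they do the work, as an engineer would, in place of code of your own. Each camera call takes 0.05 s, during which the arm holds its last target. There are 200 camera calls.

## Task

Pull the drawer of the low parts cabinet fully open, then take the cardboard kit box that lies flat on the bench and stand it upright on one of its thin edges on the drawer floor, in the free space in front of the boxes already filed there. Leave it standing straight by itself, with the drawer open, and do not disturb the gauge, the bottle or the regulator stage on the bench.

Things in the scene. Friction and masses are not known exactly. Their poses are not given: they have to be found in the camera images.
- kit: The kit box: a closed flat rigid cardboard box, 90 (own x) x 60 (own y) x 24 (own z) mm, 0.1 to 0.21 kg, with a blank paper label on one big face. Origin at the box's centre. It starts lying flat on the bench, own z up, left or right of the drawer's path. Standing upright means own z level and own x or y vertical.
- drawer (a joint): The drawer's slide, in m: 0 shut, 0.20 fully open (stop). It opens horizontally towards the robot side, along minus x of point drawer_bay. Light friction of about 2.5 N; it stays where it is left. It may start up to 15 mm open.
- drawer_handle (a point): Centre of the drawer's steel bar handle (moves with the drawer): a level round bar about 100 mm long along the point's y, about 10 mm thick, 35 mm in front of the drawer's front face and 88 mm above the bench; the cabinet's top is at 120 mm, its front half bare. Site x points into the cabinet.
- drawer_bay (a point): Centre of the drawer's free floor, 14 mm above the bench; moves with the drawer. x points into the cabinet (opens along minus x), y across, z up. Free floor: 83 mm to the front panel (minus x), 83 mm to the filed boxes (plus x), 98 mm to each side wall. Heights above this floor: side walls 40, front panel 98, filed boxes 90, cabinet top 106 mm.
- gauge: Bystander: a round pressure gauge lying on the bench, 68 mm across, 26 mm high, black rubber case with a white dial and a brass stem reaching 62 mm from the centre along its minus x. Origin at the centre of its underside.
- bottle: Bystander: a bottle standing on the bench, 48 mm across, 100 mm tall. Origin at the centre of its underside.
- first_stage: Bystander: a regulator first stage standing on the bench, a steel cylinder 52 mm across with a brass neck and black cap, 82 mm tall, ports reaching 50 mm to either side along its x. Origin at the centre of its underside.

How it is judged:
On the way, in this order (a step that is already met when the one before it is completed fails the run):
1. the drawer is pulled open (at least 160 of its 200 mm) (value of joint drawer above 0.16 m), for 0.2 s.
2. the kit box stands on a thin edge on the drawer floor (x of kit in the frame of drawer_bay between -0.083 and 0.083 m and y of kit in the frame of drawer_bay between -0.098 and 0.098 m and z of kit in the frame of drawer_bay between 0.02 and 0.055 m and angle between kit's own z axis and vertical between 1.47 and 1.672 rad and (angle between kit's own x axis and vertical below 0.1 rad or angle between kit's own x axis and vertical above 3.0416 rad or angle between kit's own y axis and vertical below 0.1 rad or angle between kit's own y axis and vertical above 3.0416 rad)), for 0.2 s.
At the end, for the whole second after the job is handed in: The drawer is at least 160 mm open; the kit box stands at rest on one of its four thin edges on the drawer's free floor (in front of the filed boxes, between the side walls), upright to within about 6 degrees, let go (all of step 2 and value of joint drawer above 0.16 m and linear speed of kit below 0.02 m/s and angular speed of kit below 0.15 rad/s); the robot touches nothing.
It fails at once if the gauge is pushed away or knocked over (moved more than 30 mm or tipped) (distance of gauge from where it was at the start of the episode above 0.03 m or angle between gauge's own z axis and vertical above 0.5 rad).
It fails at once if the bottle is pushed away or knocked over (moved more than 30 mm or tipped) (distance of bottle from where it was at the start of the episode above 0.03 m or angle between bottle's own z axis and vertical above 0.5 rad).
It fails at once if the regulator stage is pushed away or knocked over (moved more than 30 mm or tipped) (distance of first_stage from where it was at the start of the episode above 0.03 m or angle between first_stage's own z axis and vertical above 0.5 rad).
It also fails if it takes over 58 s, if anything falls off the work surface, if the arm or the gripper's body presses on something with over 40 N, if the wrist force passes 120 N, or if a joint passes its speed limit or range.

## Working session

There is one attempt and no reset: what is moved stays moved. The work goes in short steps, Python scripts to look and compute and a tool call to move; the robot and the scene stay as the last step left them, time stands still between calls to the robot, and variables do not carry over. Pictures are saved under pics/ and viewed, at most 10 in all, crops included, and the job is handed in when it is done.

Besides the shell and the picture viewer there is one more tool, called after "Emit:" in YAML: its name, and indented under it one key for each argument. move_arm: Moves the arm, as the interface text tells. Its arguments: {"type":"object","properties":{"series":{"type":"array"},"grip_force":{"type":"number"}},"required":["series"]}

```bash
mkdir -p pics; ls; cat > h.py <<'E'
from workcell import *
import numpy as np, cv2
def cam(n):
    c=calibration(n); R=cv2.Rodrigues(np.array(c["rvec"],float))[0]; return np.array(c["camera_matrix"]),R,np.array(c["tvec"],float).ravel()
def ray(c,uv):
    K,R,t=c; d=R.T@np.linalg.inv(K)@np.array([uv[0],uv[1],1.]); return -R.T@t,d
def onz(c,uv,z):
    o,d=ray(c,uv); return o+d*(z-o[2])/d[2]
def tri(c1,a,c2,b):
    o,d=ray(c1,a);p,e=ray(c2,b); s=np.linalg.lstsq(np.c_[d,-e],p-o,rcond=None)[0]
    x,y=o+d*s[0],p+e*s[1]; return (x+y)/2,np.linalg.norm(x-y)
def proj(c,X):
    K,R,t=c; v=K@(R@np.array(X)+t); return v[:2]/v[2]
def snap(n,f):
    im=read_camera(n); cv2.imwrite(f,cv2.cvtColor(im,cv2.COLOR_RGB2BGR)); return im
E
python3 - <<'E'
from h import *
s=read_state();print({k:np.round(v,3) for k,v in s.items()})
for n in("scene","top"):
    snap(n,f"pics/{n}0.png"); K,R,t=cam(n); print(n,np.round(-R.T@t,3),np.round(R[2],2),K[0,0])
K,R,t=cam("wrist");print(np.round(-R.T@t,3),np.round(R,2))
E
```

```text
pics
{'time': np.float64(0.0), 'q': array([ 1.136,  0.265,  1.605, -0.   ,  1.274, -0.037]), 'joint_vel': array([-0.   ,  0.003, -0.001,  0.002,  0.   ,  0.001]), 'joint_torque': array([ 2.0000e-03, -5.1511e+01, -3.6732e+01,  0.0000e+00,  1.3000e-02,
        0.0000e+00]), 'tool_pos': array([0.261, 0.622, 0.238]), 'tcp_rot': array([-6.210e-01, -3.079e+00,  3.000e-03]), 'wrist_force': array([ 0.235,  0.045, -0.068]), 'torque': array([ 0.038,  0.034, -0.008]), 'grip_force': np.float64(0.0), 'width': np.float64(1.003)}
scene [ 1.907 -0.164  0.959] [-0.82  0.1  -0.56] 610.8657494278027
top [ 0.567 -0.006  1.208] [ 0.06  0.02 -1.  ] 502.1625883504877
[0.184 0.654 0.372] [[ 0.39  0.92 -0.  ]
 [ 0.87 -0.36  0.33]
 [ 0.3  -0.13 -0.94]]
```

View pics/top0.png

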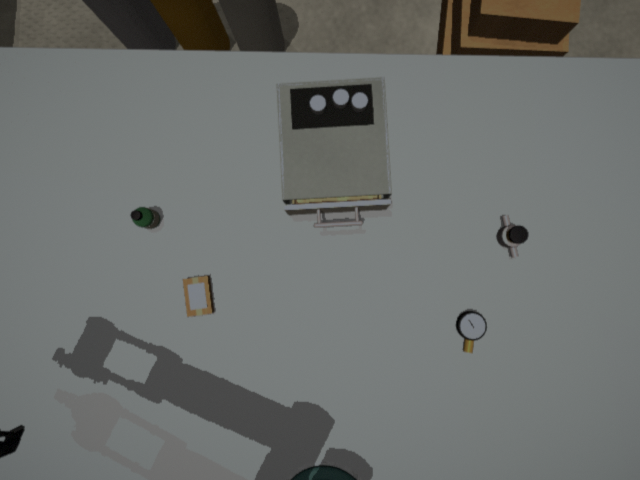

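View pics/scene0.png

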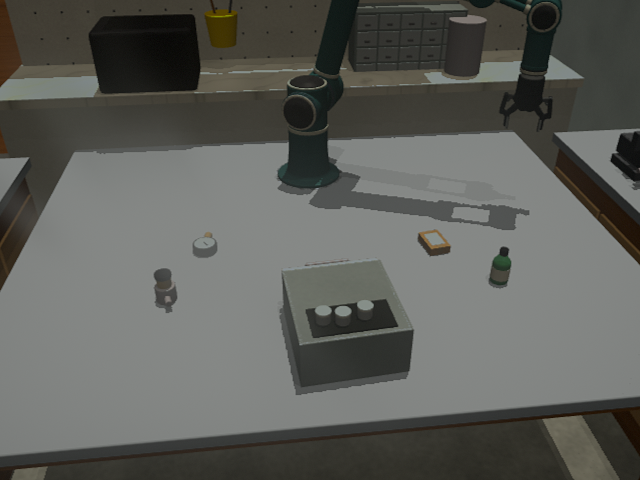

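Top view: kit at about (198,296), handle at (339,223), bottle (146,217), gauge (472,326), stage (514,235). The scene view shows the kit at (434,242), but the cabinet hides the handle.

```bash
python3 - <<'E'
from h import *
T=cam("top");S=cam("scene")
def kit(f,roi):
    im=cv2.imread(f);x0,y0,x1,y1=roi;h=cv2.cvtColor(im[y0:y1,x0:x1],cv2.COLOR_BGR2HSV)
    m=cv2.inRange(h,(5,60,40),(30,255,255)); c=max(cv2.findContours(m,0,2)[0],key=cv2.contourArea)
    c=c+np.array([x0,y0]); return cv2.convexHull(c)
c=kit("pics/top0.png",(170,265,230,330)); r=cv2.minAreaRect(c);print("top",r)
P=np.array([onz(T,p,.024)[:2] for p in c[:,0].astype(float)]).astype(np.float32)
r2=cv2.minAreaRect(P);b=cv2.boxPoints(r2);print("kit@24mm",r2)
cs=kit("pics/scene0.png",(405,220,465,265));print("scene",cv2.minAreaRect(cs))
# label centres (on the top face) triangulated
def label(f,roi):
    im=cv2.imread(f);h=kit(f,roi);m=np.zeros(im.shape[:2],np.uint8);cv2.fillConvexPoly(m,h,255)
    hsv=cv2.cvtColor(im,cv2.COLOR_BGR2HSV);l=cv2.inRange(hsv,(0,0,90),(180,60,255))&cv2.erode(m,np.ones((3,3)))
    k=max(cv2.findContours(l,0,2)[0],key=cv2.contourArea);M=cv2.moments(k);return M['m10']/M['m00'],M['m01']/M['m00'],M['m00']
a=label("pics/top0.png",(170,265,230,330));q=label("pics/scene0.png",(405,220,465,265));print(a,q,tri(T,a[:2],S,q[:2]))
for n,uv,z in [("handleL",(316,225),.088),("handleR",(362,222),.088),("bottle",(150,217),.05),("gauge",(472,326),.026),("stage",(514,236),.07),("cabfrontL",(282,199),.12),("cabfrontR",(389,197),.12),("panelL",(285,207),.112),("panelR",(391,204),.112),("cabBL",(278,82),.12),("cabBR",(384,78),.12),("stagp1",(505,217),.06),("stagp2",(516,256),.06)]: print(n,np.round(onz(T,uv,z),3))
im=cv2.imread("pics/top0.png");cv2.imwrite("pics/crop.png",cv2.resize(im[60:340,120:540],(800,533),interpolation=2))
E
```

```text
top ((197.94618225097656, 295.5692443847656), (38.07866668701172, 27.03957176208496), 82.87498474121094)
kit@24mm ((0.49519503116607666, 0.3100685477256775), (0.08953729271888733, 0.06397370249032974), 9.016185760498047)
scene ((433.9526672363281, 241.53375244140625), (32.8980827331543, 22.087051391601562), 54.46232223510742)
(196.76060245739197, 295.88267934998015, 420.5) (434.07042253521126, 238.42370892018778, 142.0) (array([0.49432642, 0.3110557 , 0.02578698]), np.float64(0.002248631440772989))
handleL [0.663 0.034 0.088]
handleR [ 0.673 -0.069  0.088]
bottle [0.676 0.423 0.05 ]
gauge [ 0.443 -0.332  0.026]
stage [ 0.651 -0.412  0.07 ]
cabfrontL [0.716 0.108 0.12 ]
cabfrontR [ 0.726 -0.125  0.12 ]
panelL [0.699 0.102 0.112]
panelR [ 0.712 -0.13   0.112]
cabBL [0.976 0.125 0.12 ]
cabBR [ 0.99  -0.109  0.12 ]
stagp1 [ 0.695 -0.395  0.06 ]
stagp2 [ 0.606 -0.421  0.06 ]
```

View pics/crop.png

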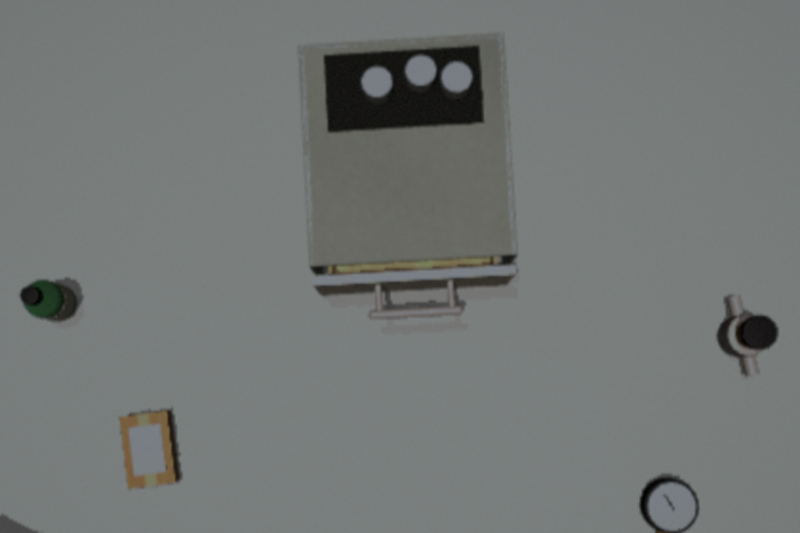

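Crop: kit with its long axis about 8° off world x, and the drawer front slightly open, with its handle at crop (417,312). The kit's top triangulates to 26 mm against 24 given, and its size to 90x64 mm. Next I plan the move to the handle.

```bash
cat >> h.py <<'E'
from scipy.spatial.transform import Rotation as Ro
from scipy.linalg import expm,logm
def pose():
    s=read_state();T=np.eye(4);T[:3,:3]=Ro.from_rotvec(s["tcp_rot"]).as_matrix();T[:3,3]=s["tool_pos"];return T
def goal(pos,yaw,lean=0):
    "tool z lean deg from down toward dir yaw; tool x,y: y across (yaw+90)"
    T=np.eye(4);w,l=np.radians([yaw,lean]);f=np.array([np.cos(w),np.sin(w),0])
    z=np.array([0,0,-np.cos(l)])+f*np.sin(l);y=np.array([-np.sin(w),np.cos(w),0])
    T[:3,:3]=np.c_[np.cross(y,z),y,z];T[:3,3]=pos;return T
def plan(T1,n,T0=None):
    T0=pose() if T0 is None else T0
    S=expm(np.real(logm(np.linalg.inv(T0)@T1))/n)
    r=np.r_[S[:3,3]*100,np.degrees(Ro.from_matrix(S[:3,:3]).as_rotvec())].round(2)
    S=np.eye(4);S[:3,3]=r[:3]/100;S[:3,:3]=Ro.from_rotvec(r[3:],degrees=True).as_matrix()
    E=T0@np.linalg.matrix_power(S,n)
    print(n,"x",r.tolist(),"end",E[:3,3].round(4),"err deg",np.degrees(Ro.from_matrix(E[:3,:3].T@T1[:3,:3]).magnitude()).round(2));return E
E
python3 - <<'E'
from h import *
# tool y along cabinet x (yaw 3.5): frame yaw = -86.5
plan(goal([.62,-.018,.238],3.5-90),15)
E
```

```text
15 x [-5.1, -0.73, 0.0, -0.01, 0.0, 4.25] end [ 0.6204 -0.0181  0.2385] err deg 0.08
```

Emit:
move_arm:
  series: [4.0,-5.1,-0.73,0,0,0,4.25,4.0,-5.1,-0.73,0,0,0,4.25,4.0,-5.1,-0.73,0,0,0,4.25,4.0,-5.1,-0.73,0,0,0,4.25,4.0,-5.1,-0.73,0,0,0,4.25]

```text
time: 0.72
tool_pos: [0.4603, 0.4582, 0.2386]
tcp_rot: [-1.181, -2.911, 0.001]
wrist_force: [0.7, 0.3, 0.7]
width: 0.466
grip_force: 0.0
```

Emit:
move_arm:
  series: [4.0,-5.1,-0.73,0,0,0,4.25,4.0,-5.1,-0.73,0,0,0,4.25,4.0,-5.1,-0.73,0,0,0,4.25,4.0,-5.1,-0.73,0,0,0,4.25,4.0,-5.1,-0.73,0,0,0,4.25]

```text
time: 1.35
tool_pos: [0.5851, 0.2345, 0.2386]
tcp_rot: [-1.698, -2.643, 0.001]
wrist_force: [0.7, 0.7, 0.8]
width: 0.465
grip_force: 0.0
```

Emit:
move_arm:
  series: [4.0,-5.1,-0.73,0,0,0,4.25,4.0,-5.1,-0.73,0,0,0,4.25,4.0,-5.1,-0.73,0,0,0,4.25,4.0,-5.1,-0.73,0,0,0,4.25,4.0,-5.1,-0.73,0,0,0,4.25]

```text
time: 1.98
tool_pos: [0.6204, -0.0192, 0.2387]
tcp_rot: [-2.156, -2.284, 0.001]
wrist_force: [0.9, -1.1, -0.4]
width: 0.473
grip_force: 0.0
```

```bash
python3 - <<'E'
from h import *
s=read_state();print(s["time"],s["tool_pos"],s["width"],np.round(s["q"],2))
import pickle
c=cam("wrist");im=snap("wrist","pics/w1.png");pickle.dump(c,open("w1.pkl","wb"))
for X in ([.663,.034,.088],[.673,-.069,.088]):print(proj(c,X))
E
```

```text
1.975 [ 0.62042168 -0.01916699  0.23865023] 0.4725099763140631 [-0.07  0.16  1.73 -0.    1.25 -0.13]
[371.78323211 159.51228967]
[370.18947906 271.13036927]
```

Emit:
move_arm:
  series: [3.0,0,2.4,0,0,0,0,3.0,0,2.4,0,0,0,0,3.0,0,0,0,0,0,0]

```text
time: 2.4
tool_pos: [0.6692, -0.0146, 0.2384]
tcp_rot: [-2.153, -2.287, 0.001]
wrist_force: [-0.1, 0.4, 0.4]
width: 0.349
grip_force: 0.0
```

```bash
python3 - <<'E'
from h import *
s=read_state();print(s["time"],s["tool_pos"],s["width"])
import pickle
c=cam("wrist");im=snap("wrist","pics/w2.png");pickle.dump(c,open("w2.pkl","wb"))
for X in ([.663,.034,.088],[.673,-.069,.088]):print(proj(c,X))
a=cv2.imread("pics/w1.png");b=cv2.imread("pics/w2.png")
cv2.imwrite("pics/w12.png",cv2.resize(np.hstack([a,b]),(800,300),interpolation=3))
E
```

```text
2.4 [ 0.6692296  -0.01456104  0.23839076] 0.34936214152954187
[313.66166435 161.68088171]
[318.09285828 272.95666826]
```

View pics/w12.png

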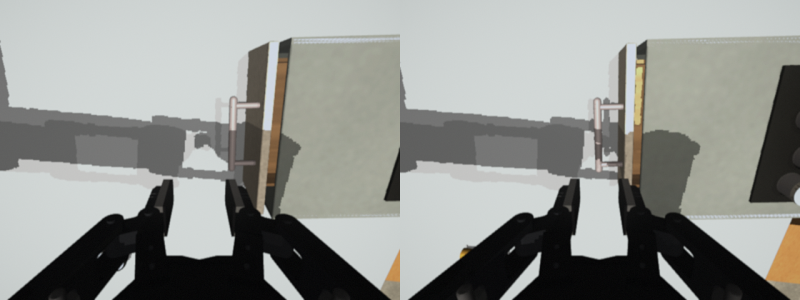

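Two wrist views side by side: the bar is at about (233,97–168) on the left and (598,97–170) on the right. The prediction matches it closely. Next I triangulate it.

```bash
python3 - <<'E'
from h import *
import pickle
L=[]
for k,(x0,x1) in ((1,(350,392)),(2,(298,335))):
    c=pickle.load(open(f"w{k}.pkl","rb"));im=cv2.imread(f"pics/w{k}.png").astype(int)
    pts=[]
    for v in range(185,255,10):
        row=im[v-2:v+3,x0:x1].mean(0);d=row[:,2]-row[:,0];u=np.arange(x0,x1)
        w=np.clip(d-np.median(d)-4,0,None);pts.append((u@w/w.sum() if w.sum() else np.nan,v,round(d.max()-np.median(d))))
    print(k,np.round(pts,1).tolist()); L.append((c,pts))
from itertools import product
(c1,p1),(c2,p2)=L
f=lambda p:np.poly1d(np.polyfit([q[1] for q in p if q[0]==q[0]],[q[0] for q in p if q[0]==q[0]],1))
f1,f2=f(p1),f(p2)
# intersect plane-of-bar 2 with ray 1
for v in (190,220,250):
    o,d=ray(c1,(f1(v),v)); p,a=ray(c2,(f2(180),180));_,b=ray(c2,(f2(260),260));n=np.cross(a,b)
    print(np.round(o+d*(n@(p-o))/(n@d),4))
E
```

```text
1 [[372.6, 185.0, 20.0], [372.4, 195.0, 20.0], [371.9, 205.0, 20.0], [371.9, 215.0, 13.0], [372.2, 225.0, 14.0], [372.1, 235.0, 13.0], [372.8, 245.0, 14.0]]
2 [[315.7, 185.0, 20.0], [315.7, 195.0, 20.0], [316.3, 205.0, 18.0], [316.6, 215.0, 13.0], [316.7, 225.0, 14.0], [316.9, 235.0, 11.0], [317.1, 245.0, 11.0]]
[0.6663 0.0081 0.0874]
[ 0.6685 -0.0176  0.0922]
[ 0.6708 -0.0439  0.0972]
```

Emit:
move_arm:
  series: [3.0,0,-0.03,3.2,0,0,0,3.0,0,0,3.2,0,0,0,3.0,0,0,3.2,0,0,0,3.0,0,0,3.2,0,0,0,3.0,0,0,3.2,0,0,0]

```text
time: 3.08
tool_pos: [0.667, -0.0143, 0.0783]
tcp_rot: [-2.152, -2.287, 0.001]
wrist_force: [-0.3, 0.1, 2.3]
width: 0.35
grip_force: 1.4
```

Emit:
move_arm:
  series: [0.4,0,0,0,0,0,0,0.4,0,0,0,0,0,0,0.4,0,0,0,0,0,0,0.4,0,0,0,0,0,0]
  grip_force: 50

```text
time: 3.58
tool_pos: [0.6674, -0.0143, 0.0791]
tcp_rot: [-2.152, -2.287, 0.001]
wrist_force: [-2.2, 1.0, 0.7]
width: 0.11
grip_force: 48.9
```

Emit:
move_arm:
  series: [0.4,0,-2.5,0,0,0,0,0.4,0,-2.5,0,0,0,0,0.4,0,-2.5,0,0,0,0,0.4,0,-2.5,0,0,0,0,0.4,0,-2.5,0,0,0,0]

```text
time: 4.2
tool_pos: [0.544, -0.0244, 0.0791]
tcp_rot: [2.149, 2.285, -0.001]
wrist_force: [5.4, -9.8, -6.2]
width: 0.114
grip_force: 51.4
```

Emit:
move_arm:
  series: [0.4,0,-2.5,0,0,0,0,0.4,0,-2.5,0,0,0,0,0.4,0,-1.0,0,0,0,0,0.4,0,0,0,0,0,0]

```text
time: 4.7
tool_pos: [0.4824, -0.0295, 0.0791]
tcp_rot: [2.148, 2.287, -0.009]
wrist_force: [-1.3, -14.3, -3.1]
width: 0.105
grip_force: 51.6
```

```bash
python3 - <<'E'
from h import *
s=read_state();print(s["time"],s["tool_pos"],s["width"],s["wrist_force"])
c=cam("top");snap("top","pics/top1.png");im=cv2.imread("pics/top1.png");cv2.imwrite("pics/top1c.png",cv2.resize(im[60:340,160:440],(800,600)[:1]*2 if 0 else (600,600),interpolation=2))
E
```

```text
4.7 [ 0.48239459 -0.02945743  0.07909212] 0.1051212757732208 [ -1.32809224 -14.31904312  -3.10417717]
```

View pics/top1c.png

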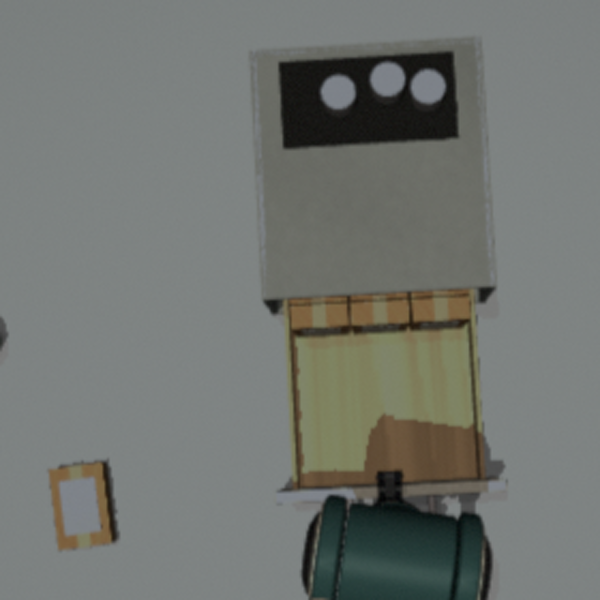

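Top crop: the drawer is open. Its free floor spans crop x 295–475 and y 325–485, and the filed boxes are at y 295–325. I pull a little more to find the stop.

Emit:
move_arm:
  series: [0.4,-0.2,-0.4,0,0,0,0,0.4,0,-0.4,0,0,0,0,0.4,0,0,0,0,0,0]

```text
time: 5.12
tool_pos: [0.4777, -0.0299, 0.0791]
tcp_rot: [2.149, 2.284, 0.002]
wrist_force: [8.3, -6.0, -12.1]
width: 0.105
grip_force: 50.9
```

Emit:
move_arm:
  series: [3.0,0,0,0,0,0,0,3.0,0,0,0,0,0,0,3.0,0,0,0,0,0,0,3.0,0,0,-3,0,0,0,3.0,0,0,-4,0,0,0]

```text
time: 5.75
tool_pos: [0.4744, -0.028, 0.1489]
tcp_rot: [-2.151, -2.286, 0.003]
wrist_force: [0.6, -0.4, -0.4]
width: 0.349
grip_force: 0.0
```

Emit:
move_arm:
  series: [8.5,0,0,-4,0,0,0,8.5,0,0,-4,0,0,0,8.5,0,0,-4,0,0,0]

```text
time: 6.12
tool_pos: [0.4755, -0.0281, 0.2708]
tcp_rot: [2.153, 2.287, 0.0]
wrist_force: [-0.3, 0.5, -0.0]
width: 0.963
grip_force: 0.0
```

```bash
python3 - <<'E'
from h import *
s=read_state();print(s["time"],s["tool_pos"],np.round(s["q"],2),s["width"])
# kit yaw ~9, lean -45 (pointing back to robot), TCP 25mm beyond centre
ky=8.5;f=np.array([np.cos(np.radians(ky)),np.sin(np.radians(ky)),0])
c=np.array([.495,.310,0]);g=c+f*.025
# above: back along tool z (away), tool z=(-f.7,-.7)
A=g+[0,0,.018]+(f*.7071+[0,0,.7071])*.11
E=plan(goal([.56,.30,.24],ky,0),15)
E=plan(goal(A,ky,-45),8,E)
plan(goal(g+[0,0,.018],ky,-45),5,E)
E
```

```text
6.125 [ 0.47549693 -0.02805464  0.27076612] [-0.11 -0.14  1.97  0.    1.31 -0.17] 0.9625052192346598
15 x [1.18, 2.25, 0.21, 0.0, 0.0, -6.34] end [0.5603 0.3002 0.2393] err deg 0.07
8 x [-1.1, 0.24, 1.56, -0.0, 5.63, 0.01] end [0.5968 0.3251 0.0959] err deg 0.04
5 x [-0.0, 0.0, 2.2, -0.0, -0.0, -0.0] end [0.5198 0.3135 0.0181] err deg 0.04
```

Emit:
move_arm:
  series: [8.5,1.18,2.25,0.21,0,0,-6.34,8.5,1.18,2.25,0.21,0,0,-6.34,8.5,1.18,2.25,0.21,0,0,-6.34,8.5,1.18,2.25,0.21,0,0,-6.34,8.5,1.18,2.25,0.21,0,0,-6.34]

```text
time: 6.75
tool_pos: [0.5667, 0.0593, 0.2587]
tcp_rot: [-1.442, -2.791, 0.0]
wrist_force: [0.2, -0.5, -0.2]
width: 0.995
grip_force: 0.0
```

Emit:
move_arm:
  series: [8.5,1.18,2.25,0.21,0,0,-6.34,8.5,1.18,2.25,0.21,0,0,-6.34,8.5,1.18,2.25,0.21,0,0,-6.34,8.5,1.18,2.25,0.21,0,0,-6.34,8.5,1.18,2.25,0.21,0,0,-6.34]

```text
time: 7.38
tool_pos: [0.5977, 0.1811, 0.2481]
tcp_rot: [-0.624, -3.079, 0.0]
wrist_force: [-0.1, 0.7, -0.0]
width: 0.993
grip_force: 0.0
```

Emit:
move_arm:
  series: [8.5,1.18,2.25,0.21,0,0,-6.34,8.5,1.18,2.25,0.21,0,0,-6.34,8.5,1.18,2.25,0.21,0,0,-6.34,8.5,1.18,2.25,0.21,0,0,-6.34,8.5,1.18,2.25,0.21,0,0,-6.34]

```text
time: 8.0
tool_pos: [0.5601, 0.3009, 0.2376]
tcp_rot: [0.24, -3.132, 0.0]
wrist_force: [0.2, -0.3, -0.1]
width: 0.996
grip_force: 0.0
```

```bash
python3 - <<'E'
from h import *
import pickle
s=read_state();print(s["time"],s["tool_pos"],np.round(s["q"],2),s["width"])
c=cam("wrist");pickle.dump(c,open("w3.pkl","wb"));snap("wrist","pics/w3.png");snap("top","pics/top2.png")
im=cv2.imread("pics/w3.png");t=cv2.imread("pics/top2.png")[150:330,230:430]
cv2.imwrite("pics/mix.png",np.hstack([cv2.resize(im,(400,300)),cv2.resize(t,(400,300),interpolation=2)]))
# kit from wrist image (top face at 24mm)
h=cv2.cvtColor(im,cv2.COLOR_BGR2HSV);m=cv2.inRange(h,(5,60,60),(30,255,255))
for k in sorted(cv2.findContours(m,0,2)[0],key=cv2.contourArea)[-3:]:
    P=np.array([onz(c,p,.024)[:2] for p in cv2.convexHull(k)[:,0].astype(float)]).astype(np.float32);print(cv2.boundingRect(k),cv2.minAreaRect(P))
E
```

```text
8.0 [0.56008529 0.3008728  0.23762721] [ 0.45  0.19  1.69  0.    1.26 -1.27] 0.9956597771049399
(0, 308, 71, 43) ((0.773966908454895, -0.019008472561836243), (0.057893626391887665, 0.07996085286140442), 4.759464740753174)
(309, 91, 62, 93) ((0.4945509135723114, 0.31089627742767334), (0.08918409049510956, 0.060080889612436295), 9.552103042602539)
(0, 125, 113, 202) ((0.6429343819618225, 0.007242821156978607), (0.23429177701473236, 0.11881743371486664), 4.810632705688477)
```

View pics/mix.png

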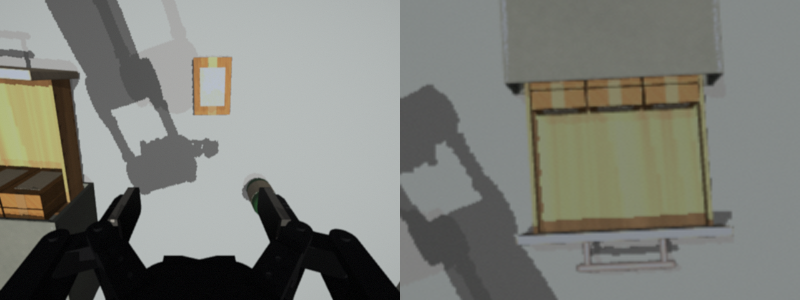

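Left: kit at (212,85), bottle at (252,188). Right: the drawer seen from above, with the floor between crop x 535–703 and y 110–228. The wrist fix puts the kit at (0.4946, 0.3109), yaw 9.5° and 89x60 mm, which agrees with the top camera. Next: the grasp, and the bay from the panel and filed-box edges.

```bash
python3 - <<'E'
from h import *
T=cam("top")
for n,uv,z in [("panelL",(290,294),.112),("panelR",(396,287),.112),("filedL",(297,216),.104),("filedR",(378.5,214),.104),("handleL",(319,311),.088),("handleR",(369,308),.088),("wallL",(296,250),.054),("wallR",(383,250),.054)]:print(n,onz(T,uv,z).round(3))
ky=9.5;f=np.array([np.cos(np.radians(ky)),np.sin(np.radians(ky)),0])
g=np.array([.4946,.3109,.018])+f*.025
A=g+(f+[0,0,1])*.7071*.10
E=plan(goal(A,ky,-45),10);print(A)
plan(goal(g,ky,-45),5,E)
E
```

```text
panelL [0.509 0.085 0.112]
panelR [ 0.531 -0.144  0.112]
filedL [0.681 0.076 0.104]
filedR [ 0.69  -0.104  0.104]
handleL [0.473 0.022 0.088]
handleR [ 0.482 -0.089  0.088]
wallL [0.608 0.079 0.054]
wallR [ 0.613 -0.12   0.054]
10 x [-0.85, 0.2, 1.31, 0.03, 4.49, -0.07] end [0.5889 0.3269 0.0889] err deg 0.04
[0.58899739 0.32669671 0.08871   ]
5 x [-0.0, -0.0, 2.0, 0.0, 0.01, 0.01] end [0.5192 0.3152 0.0182] err deg 0.04
```

Emit:
move_arm:
  series: [7.4,-0.85,0.2,1.31,0,4.5,0,7.4,-0.85,0.2,1.31,0,4.5,0,7.4,-0.85,0.2,1.31,0,4.5,0,7.4,-0.85,0.2,1.31,0,4.5,0,7.4,-0.85,0.2,1.31,0,4.5,0]

```text
time: 8.72
tool_pos: [0.5911, 0.314, 0.1666]
tcp_rot: [0.202, -2.741, 0.041]
wrist_force: [-0.0, 1.0, -0.3]
width: 0.868
grip_force: 0.0
```

Emit:
move_arm:
  series: [7.4,-0.85,0.2,1.31,0,4.5,0,7.4,-0.85,0.2,1.31,0,4.5,0,7.4,-0.85,0.2,1.31,0,4.5,0,7.4,-0.85,0.2,1.31,0,4.5,0,7.4,-0.85,0.2,1.31,0,4.5,0]

```text
time: 9.35
tool_pos: [0.5914, 0.3241, 0.0887]
tcp_rot: [0.173, -2.349, 0.073]
wrist_force: [0.8, -0.4, -0.3]
width: 0.864
grip_force: 0.0
```

```bash
python3 - <<'E'
from h import *
s=read_state();print(s["time"],s["tool_pos"],np.round(s["q"],2),s["width"])
ky=9.5;f=np.array([np.cos(np.radians(ky)),np.sin(np.radians(ky)),0])
g=np.array([.4946,.3109,.018])+f*.025
plan(goal(g,ky,-45),5)
E
```

```text
9.35 [0.59143377 0.32414378 0.08872866] [ 0.38  0.88  1.14  0.17  1.89 -1.35] 0.8640425098563058
5 x [0.03, 0.04, 2.03, 0.14, -0.02, -0.15] end [0.5191 0.3148 0.0181] err deg 0.02
```

Emit:
move_arm:
  series: [7.4,0.03,0.04,2.03,0.14,0,-0.15,7.4,0.03,0.04,2.03,0.14,0,-0.15,7.4,0.03,0.04,2.03,0.14,0,-0.15,7.4,0.03,0.04,2.03,0.14,0,-0.15,7.4,0.03,0.04,2.03,0.14,0,-0.15]

```text
time: 9.98
tool_pos: [0.5186, 0.3147, 0.018]
tcp_rot: [0.195, -2.35, 0.081]
wrist_force: [0.1, 0.2, -0.4]
width: 0.871
grip_force: 0.0
```

Emit:
move_arm:
  series: [7.4,0,0,0,0,0,0,5.0,0,0,0,0,0,0,5.0,0,0,0,0,0,0,5.0,0,0,0,0,0,0,5.0,0,0,0,0,0,0]
  grip_force: 60

```text
time: 10.6
tool_pos: [0.5196, 0.3156, 0.0194]
tcp_rot: [0.197, -2.351, 0.08]
wrist_force: [3.6, 0.5, 3.8]
width: 0.684
grip_force: 65.5
```

```bash
python3 - <<'E'
from h import *
s=read_state();print(s["time"],s["tool_pos"],s["width"]*85,s["grip_force"],s["wrist_force"])
yw=4.2;f=np.array([np.cos(np.radians(yw)),np.sin(np.radians(yw)),0]);c=np.array([.603,-.022,0])
E=pose();E[2,3]+=.18
plan(E,5)
T=goal([.58,.15,.24],7,0);E=plan(T,9,E)
E=plan(goal(c+f*.02+[0,0,.24],yw,45),10,E)
E=plan(goal(c+f*.02+[0,0,.086],yw,45),10,E)
E
```

```text
10.6 [0.51956246 0.31557765 0.01937643] 58.136927432774876 65.48502445220947 [3.61068826 0.46791534 3.84841882]
5 x [2.54, 0.0, -2.55, -0.0, 0.0, 0.0] end [0.5196 0.3154 0.1993] err deg 0.0
9 x [-0.17, -1.92, -0.59, -0.11, -4.99, 0.27] end [0.5798 0.1501 0.2404] err deg 0.05
10 x [-0.25, -1.74, 0.1, 0.11, -4.5, 0.26] end [ 0.6234 -0.0204  0.2401] err deg 0.07
10 x [1.09, -0.0, 1.09, 0.01, 0.0, 0.0] end [ 0.6235 -0.0204  0.086 ] err deg 0.06
```

Emit:
move_arm:
  series: [5.0,1.3,0,-1.3,0,0,0,5.0,2.5,0,-2.5,0,0,0,5.0,3.0,0,-3.0,0,0,0,5.0,3.0,0,-3.0,0,0,0,5.0,3.0,0,-3.0,0,0,0]

```text
time: 11.22
tool_pos: [0.5179, 0.3152, 0.2015]
tcp_rot: [0.197, -2.349, 0.081]
wrist_force: [0.3, -0.1, -1.2]
width: 0.686
grip_force: 65.0
```

Emit:
move_arm:
  series: [5.0,-0.17,-1.92,-0.59,-0.11,-5,0.27,5.0,-0.17,-1.92,-0.59,-0.11,-5,0.27,5.0,-0.17,-1.92,-0.59,-0.11,-5,0.27,5.0,-0.17,-1.92,-0.59,-0.11,-5,0.27,5.0,-0.17,-1.92,-0.59,-0.11,-5,0.27]

```text
time: 11.85
tool_pos: [0.5564, 0.2236, 0.2197]
tcp_rot: [0.198, -2.788, 0.04]
wrist_force: [0.9, 0.1, -2.0]
width: 0.684
grip_force: 64.9
```

Emit:
move_arm:
  series: [5.0,-0.17,-1.92,-0.59,-0.11,-5,0.27,5.0,-0.17,-1.92,-0.59,-0.11,-5,0.27,5.0,-0.17,-1.92,-0.59,-0.11,-5,0.27,5.0,-0.17,-1.92,-0.59,-0.11,-5,0.27]

```text
time: 12.35
tool_pos: [0.5779, 0.1492, 0.2412]
tcp_rot: [-0.192, 3.134, 0.001]
wrist_force: [-0.5, 0.1, -1.3]
width: 0.684
grip_force: 64.9
```

```bash
python3 - <<'E'
from h import *
s=read_state();print(s["time"],s["tool_pos"],s["width"]*85,s["grip_force"],np.round(s["q"],2))
yw=4.2;f=np.array([np.cos(np.radians(yw)),np.sin(np.radians(yw)),0]);c=np.array([.603,-.022,0])
plan(goal(c+f*.02+[0,0,.24],yw,45),10)
E
```

```text
12.35 [0.57786279 0.14917756 0.24122811] 58.11166169611501 64.87015843391418 [ 0.21  0.11  1.78  0.    1.25 -1.48]
10 x [-0.26, -1.73, 0.12, 0.11, -4.49, 0.27] end [ 0.6228 -0.0202  0.2395] err deg 0.05
```

Emit:
move_arm:
  series: [5.0,-0.26,-1.73,0.12,0.11,-4.5,0.27,5.0,-0.26,-1.73,0.12,0.11,-4.5,0.27,5.0,-0.26,-1.73,0.12,0.11,-4.5,0.27,5.0,-0.26,-1.73,0.12,0.11,-4.5,0.27,5.0,-0.26,-1.73,0.12,0.11,-4.5,0.27]

```text
time: 12.98
tool_pos: [0.6008, 0.065, 0.2368]
tcp_rot: [-0.135, 2.745, 0.021]
wrist_force: [0.0, -0.1, -2.1]
width: 0.683
grip_force: 64.9
```

Emit:
move_arm:
  series: [5.0,-0.26,-1.73,0.12,0.11,-4.5,0.27,5.0,-0.26,-1.73,0.12,0.11,-4.5,0.27,5.0,-0.26,-1.73,0.12,0.11,-4.5,0.27,5.0,-0.26,-1.73,0.12,0.11,-4.5,0.27,5.0,-0.26,-1.73,0.12,0.11,-4.5,0.27]

```text
time: 13.6
tool_pos: [0.6225, -0.0193, 0.2384]
tcp_rot: [-0.087, 2.354, 0.038]
wrist_force: [0.3, 0.4, -1.8]
width: 0.686
grip_force: 64.9
```

```bash
python3 - <<'E'
from h import *
s=read_state();print(s["time"],s["tool_pos"],s["width"]*85,s["grip_force"],np.round(s["q"],2))
yw=4.2;f=np.array([np.cos(np.radians(yw)),np.sin(np.radians(yw)),0]);c=np.array([.603,-.022,0])
plan(goal(c+f*.02+[0,0,.10],yw,45),5)
a=snap("wrist","pics/w4.png");b=snap("top","pics/top3.png")
a=cv2.imread("pics/w4.png");b=cv2.imread("pics/top3.png")[150:330,230:430]
cv2.imwrite("pics/mix2.png",np.hstack([cv2.resize(a,(400,300)),cv2.resize(b,(400,300),interpolation=2)]))
E
```

```text
13.6 [ 0.62246007 -0.01929866  0.23838598] 58.277371886326236 64.90337491035461 [-0.16 -0.22  2.29  0.52  0.34 -2.23]
5 x [1.95, -0.03, 1.96, 0.02, 0.01, -0.01] end [ 0.6229 -0.0207  0.1001] err deg 0.03
```

View pics/mix2.png

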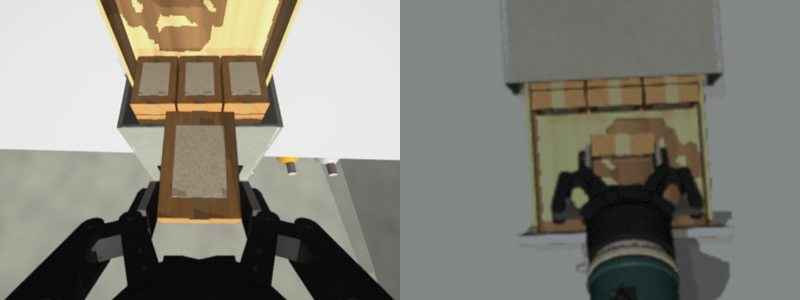

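Wrist view: the kit is held upright between the pads, with its label toward the camera and the filed boxes beyond. Top view: it hangs above the free floor at about crop (620,145). I check for uprightness and lower in stages.

```bash
cat >> h.py <<'E'
Rg=Ro.from_rotvec([.197,-2.351,.080]).as_matrix()
kz=Rg.T@[0,0,1]; kx=np.cross([0,1,0],kz); kx/=np.linalg.norm(kx); ky_=np.cross(kz,kx)
if (Rg@kx)[0]<0: kx,ky_=-kx,-ky_
K_T=np.c_[kx,ky_,kz]   # kit axes in tool frame
def kitgoal(pos,yaw):
    w=np.radians(yaw); R=np.c_[[0,0,1],[-np.sin(w),np.cos(w),0],[-np.cos(w),-np.sin(w),0]]
    T=np.eye(4);T[:3,:3]=R@K_T.T;T[:3,3]=pos;return T
E
python3 - <<'E'
from h import *
print((pose()[:3,:3]@K_T).round(3))
yw=4.2;f=np.array([np.cos(np.radians(yw)),np.sin(np.radians(yw)),0]);c=np.array([.603,-.022,0])
T=kitgoal(c+f*.022+[0,0,.105],yw);print(Ro.from_matrix(T[:3,:3]).as_rotvec())
plan(T,5)
E
```

```text
[[ 0.006 -0.07  -0.998]
 [-0.003  0.998 -0.07 ]
 [ 1.     0.003  0.006]]
[-0.08749993  2.35324639  0.03632647]
5 x [1.79, -0.02, 1.91, 0.0, -0.06, -0.05] end [ 0.625  -0.0204  0.1052] err deg 0.02
```

Emit:
move_arm:
  series: [5.0,1.8,-0.02,1.9,0,-0.06,-0.05,5.0,1.8,-0.02,1.9,0,-0.06,-0.05,5.0,1.8,-0.02,1.9,0,-0.06,-0.05,5.0,1.8,-0.02,1.9,0,-0.06,-0.05,5.0,1.8,-0.02,1.9,0,-0.06,-0.05]

```text
time: 14.32
tool_pos: [0.6267, -0.0051, 0.1285]
tcp_rot: [-0.073, 2.391, 0.003]
wrist_force: [-0.5, -0.4, -1.8]
width: 0.684
grip_force: 65.0
```

Emit:
move_arm:
  series: [5.0,0.35,0,0.35,0,0,0,5.0,0.35,0,0.35,0,0,0,5.0,0,0,0,0,0,0,5.0,0,0,0,0,0,0]

```text
time: 14.82
tool_pos: [0.627, -0.0054, 0.1229]
tcp_rot: [-0.069, 2.393, -0.005]
wrist_force: [0.8, 0.3, -1.2]
width: 0.684
grip_force: 65.0
```

```bash
python3 - <<'E'
from h import *
s=read_state();print(s["q"].round(3),s["wrist_force"].round(1))
print((pose()[:3,:3]@K_T).round(3))
E
```

```text
[-0.09  -0.026  2.358  0.865  0.101 -2.551] [ 0.8  0.3 -1.2]
[[ 0.039 -0.048 -0.998]
 [ 0.025  0.999 -0.047]
 [ 0.999 -0.023  0.04 ]]
```

The arm ran into joint 6's limit near the wrist singularity (q5≈0). I fit simple kinematics and look for a feasible standing yaw.

```bash
cat > kin.py <<'E'
from h import *
from scipy.optimize import least_squares
LO=np.array([-2.63,-.94,.31,-1.31,0,-2.55]);HI=np.array([2.63,2.18,2.57,4.45,2.66,2.55])
def RR(q): return Ro.from_euler('ZYZYZ',[0]*5).as_matrix() if 0 else (Ro.from_euler('z',q[0])*Ro.from_euler('y',q[1]+q[2])*Ro.from_euler('z',q[3])*Ro.from_euler('y',q[4])*Ro.from_euler('z',q[5]+np.pi/2)).as_matrix()
D=[([1.136,.265,1.605,0,1.274,-.037],[.261,.622,.2385]),([-.07,.16,1.73,0,1.25,-.13],[.6204,-.0192,.2387]),([-.11,-.14,1.97,0,1.31,-.17],[.4755,-.0281,.2708]),([.45,.19,1.69,0,1.26,-1.27],[.5601,.3009,.2376]),([.38,.88,1.14,.17,1.89,-1.35],[.5914,.3241,.0887]),([.21,.11,1.78,0,1.25,-1.48],[.5779,.1492,.2412]),([-.16,-.22,2.29,.52,.34,-2.23],[.6225,-.0193,.2384]),([-.09,-.026,2.358,.865,.101,-2.551],[.627,-.0054,.1229])]
def basis(q):
    a,b=q[1],q[1]+q[2];u=np.array([np.cos(q[0]),np.sin(q[0]),0]);k=np.array([0,0,1.])
    return np.c_[k,u*np.sin(a)+k*np.cos(a),u*np.sin(b)+k*np.cos(b),u*np.cos(b)-k*np.sin(b),RR(q)[:,2]]
A=np.vstack([basis(q) for q,_ in D]);y=np.concatenate([p for _,p in D])
P,res,_,_=np.linalg.lstsq(A,y,rcond=None)
def fk(q): T=np.eye(4);T[:3,:3]=RR(q);T[:3,3]=basis(q)@P;return T
def ik(T,q0):
    e=lambda q:np.r_[(fk(q)[:3,3]-T[:3,3])*5,Ro.from_matrix(fk(q)[:3,:3].T@T[:3,:3]).as_rotvec()]
    r=least_squares(e,np.clip(q0,LO+.01,HI-.01),bounds=(LO,HI));return r.x,np.abs(r.fun).max()
E
python3 - <<'E'
from kin import *
print(P.round(4),"resid mm",(1000*np.abs(A@P-y)).max().round(1))
print(np.abs(fk(read_state()["q"])-pose()).max().round(4))
c=np.array([.603,-.022,0])
q0=np.array([-.03,-.2,2.2,.1,.4,-1.7])
for s in (1,-1):
    q=q0
    for yw in range(5,120,10):
        w=np.radians(s*yw+4)
        out=[]
        for z in (.24,.086):
            best=min((ik(kitgoal(c+[0,0,z],s*yw+4),g) for g in (q,[0,.2,1.9,-.8,.8,-1],[0,.2,1.9,.8,.8,-1.],[0,.2,1.9,-.8,.8,1],[0,.2,1.9,.8,.8,1.5],[0,.2,1.9,2.5,.8,1.])),key=lambda t:t[1]);out+=[best[0].round(2).tolist(),round(best[1],3)]
        print(s*yw+4,*out)
E
```

```text
[0.2783 0.5387 0.5733 0.0316 0.3649] resid mm 25.4
0.0229
9 [-0.18, -0.25, 2.32, 0.66, 0.39, -2.44] 0.0 [-0.18, 0.05, 2.43, 1.96, 0.26, 2.5] 0.0
19 [-0.21, -0.22, 2.27, 0.65, 0.52, -2.55] 0.058 [-0.29, 0.09, 2.4, 1.69, 0.43, 2.55] 0.014
29 [-0.21, -0.19, 2.2, 0.56, 0.62, -2.55] 0.135 [-0.38, 0.14, 2.35, 1.47, 0.59, 2.55] 0.02
39 [-0.52, -0.03, 2.28, 1.28, 0.91, 2.55] 0.185 [-0.44, 0.2, 2.27, 1.29, 0.73, 2.55] 0.013
49 [-0.54, 0.05, 2.17, 1.13, 1.05, 2.55] 0.145 [-0.46, 0.26, 2.18, 1.13, 0.86, 2.55] 0.0
59 [-0.53, 0.12, 2.06, 1.0, 1.17, 2.55] 0.103 [-0.48, 0.32, 2.09, 1.01, 0.98, 2.5] 0.0
69 [-0.51, 0.18, 1.95, 0.89, 1.29, 2.55] 0.069 [-0.48, 0.38, 2.0, 0.91, 1.1, 2.46] 0.0
79 [-0.47, 0.25, 1.84, 0.79, 1.4, 2.55] 0.031 [-0.46, 0.44, 1.9, 0.82, 1.21, 2.4] 0.0
89 [-0.44, 0.32, 1.74, 0.7, 1.5, 2.52] 0.0 [-0.44, 0.5, 1.81, 0.73, 1.31, 2.35] 0.0
99 [-0.41, 0.38, 1.65, 0.64, 1.6, 2.43] 0.0 [-0.41, 0.55, 1.72, 0.65, 1.41, 2.29] 0.0
109 [-0.37, 0.44, 1.56, 0.58, 1.69, 2.34] 0.0 [-0.37, 0.6, 1.63, 0.57, 1.5, 2.22] 0.0
119 [-0.33, 0.49, 1.48, 0.51, 1.78, 2.25] 0.0 [-0.33, 0.65, 1.55, 0.5, 1.58,
[... 367 characters left out ...]
43
-41 [0.35, -0.08, 2.18, -0.96, 0.86, 0.08] 0.0 [0.35, 0.18, 2.28, -1.29, 0.7, 0.54] 0.0
-51 [0.39, -0.0, 2.11, -0.93, 1.0, 0.22] 0.0 [0.39, 0.24, 2.2, -1.16, 0.83, 0.58] 0.0
-61 [0.4, 0.08, 2.03, -0.89, 1.14, 0.33] 0.0 [0.4, 0.3, 2.11, -1.04, 0.96, 0.63] 0.0
-71 [0.4, 0.15, 1.94, -0.84, 1.26, 0.43] 0.0 [0.4, 0.37, 2.02, -0.93, 1.07, 0.67] 0.0
-81 [0.39, 0.23, 1.85, -0.78, 1.37, 0.52] 0.0 [0.39, 0.43, 1.92, -0.84, 1.18, 0.73] 0.0
-91 [0.37, 0.3, 1.76, -0.72, 1.48, 0.61] 0.0 [0.37, 0.48, 1.83, -0.75, 1.29, 0.78] 0.0
-101 [0.34, 0.37, 1.67, -0.66, 1.58, 0.69] 0.0 [0.34, 0.54, 1.74, -0.67, 1.38, 0.84] 0.0
-111 [0.31, 0.43, 1.58, -0.59, 1.67, 0.78] 0.0 [0.31, 0.59, 1.65, -0.59, 1.48, 0.91] 0.0
```

Hand on the left (yaw about −86°) keeps every joint well inside its range. I go up first, then swing.

Emit:
move_arm:
  series: [5.0,-1.5,0,-1.5,0,0,0,5.0,-2,0,-2,0,0,0,5.0,-2,0,-2,0,0,0,5.0,-2,0,-2,0,0,0,5.0,-1.5,0,-1.5,0,0,0]

```text
time: 15.45
tool_pos: [0.6319, -0.0021, 0.25]
tcp_rot: [-0.069, 2.392, -0.005]
wrist_force: [-0.3, 0.2, -2.8]
width: 0.686
grip_force: 65.0
```

```bash
python3 - <<'E'
from kin import *
s=read_state();print(s["q"].round(2),s["tool_pos"])
c=np.array([.603,-.022,0]);E=plan(kitgoal(c+[0,0,.25],-8),5)
E2=plan(kitgoal(c+[0,0,.25],-85.8),15,E)
q=s["q"];T0=pose();S=expm(np.real(logm(np.linalg.inv(T0)@E))/5)
for i in range(5):
    T0=T0@S;n,e=ik(T0,q);print(n.round(2),round(e,3),(np.abs(n-q).max()*8).round(1));q=n
S=expm(np.real(logm(np.linalg.inv(E)@E2))/15)
for i in range(15):
    T0=T0@S;n,e=ik(T0,q);print(n.round(2),round(e,3),(np.abs(n-q).max()*8).round(1));q=n
E
```

```text
[-0.08 -0.21  2.24  0.2   0.37 -1.87] [ 0.63185873 -0.00213891  0.25003908]
5 x [0.41, -0.41, -0.39, 1.3, -0.42, 1.73] end [ 0.6031 -0.0219  0.2502] err deg 0.0
15 x [0.0, -0.0, 0.0, 3.67, -0.0, 3.66] end [ 0.6031 -0.0219  0.2502] err deg 0.06
[-0.01 -0.23  2.27  0.    0.34 -1.6 ] 0.0 2.1
[-0.   -0.24  2.28 -0.09  0.34 -1.48] 0.0 1.0
[ 0.01 -0.25  2.3  -0.18  0.34 -1.35] 0.0 1.0
[ 0.03 -0.27  2.31 -0.28  0.34 -1.22] 0.0 1.1
[ 0.04 -0.28  2.32 -0.38  0.34 -1.08] 0.0 1.1
[ 0.1  -0.27  2.31 -0.62  0.41 -0.75] 0.0 2.7
[ 0.16 -0.25  2.3  -0.77  0.49 -0.5 ] 0.0 2.0
[ 0.22 -0.22  2.28 -0.86  0.58 -0.32] 0.0 1.4
[ 0.26 -0.19  2.25 -0.91  0.67 -0.18] 0.0 1.1
[ 0.3  -0.15  2.22 -0.94  0.76 -0.07] 0.0 0.9
[ 0.34 -0.11  2.19 -0.94  0.84  0.03] 0.0 0.8
[ 0.36 -0.07  2.15 -0.94  0.92  0.11] 0.0 0.7
[ 0.38 -0.03  2.11 -0.93  0.99  0.18] 0.0 0.6
[ 0.39  0.01  2.07 -0.91  1.07  0.24] 0.0 0.6
[ 0.4   0.06  2.03 -0.89  1.13  0.3 ] 0.0 0.5
[ 0.41  0.1   1.98 -0.86  1.2   0.36] 0.0 0.5
[ 0.41  0.14  1.94 -0.84  1.26  0.41] 0.0 0.5
[ 0.4   0.18  1.89 -0.81  1.32  0.46] 0.0 0.5
[ 0.39  0.22  1.84 -0.78  1.38  0.5 ] 0.0 0.5
[ 0.38  0.25  1.8  -0.75  1.44  0.55] 0.0 0.4
```

Emit:
move_arm:
  series: [5.0,0.41,-0.41,-0.39,1.3,-0.42,1.73,5.0,0.41,-0.41,-0.39,1.3,-0.42,1.73,5.0,0.41,-0.41,-0.39,1.3,-0.42,1.73,5.0,0.41,-0.41,-0.39,1.3,-0.42,1.73,5.0,0.41,-0.41,-0.39,1.3,-0.42,1.73]

```text
time: 16.08
tool_pos: [0.6023, -0.0221, 0.2482]
tcp_rot: [0.165, 2.352, -0.068]
wrist_force: [0.6, -0.7, -2.4]
width: 0.687
grip_force: 65.1
```

Emit:
move_arm:
  series: [5.0,0,0,0,1.83,0,1.83,5.0,0,0,0,1.83,0,1.83,5.0,0,0,0,2.7,0,2.7,5.0,0,0,0,3.7,0,3.7,5.0,0,0,0,4.5,0,4.5]

```text
time: 16.7
tool_pos: [0.6025, -0.0222, 0.2485]
tcp_rot: [0.589, 2.294, -0.243]
wrist_force: [-0.6, -0.5, -2.3]
width: 0.685
grip_force: 65.0
```

Emit:
move_arm:
  series: [5.0,0,0,0,4.5,0,4.5,5.0,0,0,0,4.5,0,4.5,5.0,0,0,0,4.5,0,4.5,5.0,0,0,0,4.5,0,4.5,5.0,0,0,0,4.5,0,4.5]

```text
time: 17.32
tool_pos: [0.6029, -0.0212, 0.2483]
tcp_rot: [1.219, 2.086, -0.502]
wrist_force: [0.3, 0.2, -1.8]
width: 0.683
grip_force: 65.0
```

```bash
python3 - <<'E'
from kin import *
s=read_state();print(s["time"],s["q"].round(2),s["tool_pos"],s["width"])
c=np.array([.603,-.022,0]);E=plan(kitgoal(c+[0,0,.20],-85.8),7)
E=plan(kitgoal(c+[0,0,.10],-85.8),6,E)
E
```

```text
17.325 [ 0.32  0.05  2.03 -0.9   1.09  0.25] [ 0.6028874  -0.02117419  0.24828619] 0.6827752003928732
7 x [0.48, -0.0, 0.5, 2.55, -0.02, 2.54] end [ 0.6032 -0.0221  0.1998] err deg 0.05
6 x [1.18, -0.0, 1.17, 0.0, -0.01, -0.0] end [ 0.6033 -0.0218  0.1001] err deg 0.05
```

Emit:
move_arm:
  series: [5.0,0.48,0,0.5,2.55,0,2.54,5.0,0.48,0,0.5,2.55,0,2.54,5.0,0.48,0,0.5,2.55,0,2.54,5.0,0.48,0,0.5,2.55,0,2.54]

```text
time: 17.82
tool_pos: [0.6033, -0.0218, 0.2202]
tcp_rot: [1.489, 1.944, -0.614]
wrist_force: [0.8, -0.1, -0.8]
width: 0.683
grip_force: 65.0
```

Emit:
move_arm:
  series: [5.0,0.48,0,0.5,2.55,0,2.54,5.0,0.48,0,0.5,2.55,0,2.54,5.0,0.48,0,0.5,2.55,0,2.54]

```text
time: 18.2
tool_pos: [0.6035, -0.0222, 0.1994]
tcp_rot: [1.685, 1.817, -0.696]
wrist_force: [-0.2, -0.7, -1.7]
width: 0.681
grip_force: 65.0
```

```bash
python3 - <<'E'
from kin import *
s=read_state();print(s["time"],s["q"].round(2),s["tool_pos"],s["width"])
c=np.array([.603,-.022,0]);E=plan(kitgoal(c+[0,0,.10],-85.8),6)
a=snap("top","pics/top4.png");a=cv2.imread("pics/top4.png")[150:330,230:430]
cv2.imwrite("pics/t4.png",cv2.resize(a,(600,540),interpolation=2))
E
```

```text
18.2 [ 0.31  0.29  1.84 -0.78  1.33  0.56] [ 0.60351765 -0.02224375  0.19936369] 0.6808628817183227
6 x [1.17, -0.01, 1.17, 0.01, -0.03, 0.01] end [ 0.603  -0.0223  0.1001] err deg 0.03
```

View pics/t4.png

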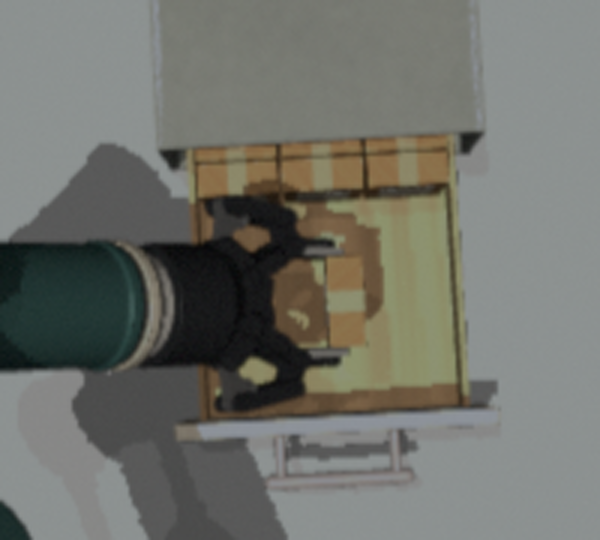

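Crop: the kit's top end at (347,302) is centred between the filed boxes and the front panel, with knuckle clearance on both sides. I lower it.

Emit:
move_arm:
  series: [5.0,1.45,0,1.45,0,0,0,5.0,1.45,0,1.45,0,0,0,5.0,1.45,0,1.45,0,0,0,5.0,1.45,0,1.45,0,0,0,5.0,1.2,0,1.2,0,-0.2,0]

```text
time: 18.88
tool_pos: [0.6024, -0.0226, 0.0986]
tcp_rot: [1.678, 1.817, -0.702]
wrist_force: [-0.2, 0.3, -0.6]
width: 0.685
grip_force: 65.1
```

Emit:
move_arm:
  series: [5.0,0.3,0,0.3,0,0,0,5.0,0.2,0,0.2,0,0,0,5.0,0,0,0,0,0,0]

```text
time: 19.25
tool_pos: [0.6033, -0.0224, 0.0938]
tcp_rot: [1.679, 1.816, -0.699]
wrist_force: [0.2, 0.8, -0.9]
width: 0.683
grip_force: 65.0
```

```bash
python3 - <<'E'
from kin import *
s=read_state();print(s["time"],s["tool_pos"],s["width"],s["wrist_force"])
print((pose()[:3,:3]@K_T).round(3));plan(kitgoal([.603,-.022,.090],-85.8),1)
E
```

```text
19.25 [ 0.60334563 -0.02240105  0.0938161 ] 0.6828357574989198 [ 0.20357108  0.7855894  -0.93787887]
[[ 0.     0.997 -0.077]
 [ 0.002  0.077  0.997]
 [ 1.    -0.    -0.002]]
1 x [0.3, -0.03, 0.24, 0.14, 0.11, 0.17] end [ 0.603 -0.022  0.09 ] err deg 0.01
```

Emit:
move_arm:
  series: [5.0,0.15,0,0.15,0,0,0,5.0,0.1,0,0.1,0,0,0,5.0,0.1,0,0.1,0,0,0,5.0,0,0,0,0,0,0]

```text
time: 19.75
tool_pos: [0.6028, -0.0226, 0.0882]
tcp_rot: [1.678, 1.816, -0.701]
wrist_force: [-0.6, -0.3, -1.6]
width: 0.687
grip_force: 65.0
```

Emit:
move_arm:
  series: [5.0,0.1,0,0.1,0,0,0,5.0,0,0,0,0,0,0]

```text
time: 20.0
tool_pos: [0.6028, -0.0226, 0.0868]
tcp_rot: [1.679, 1.816, -0.701]
wrist_force: [-0.6, 0.2, -1.7]
width: 0.684
grip_force: 65.0
```

Emit:
move_arm:
  series: [5.0,0.1,0,0.1,0,0,0,5.0,0,0,0,0,0,0]

```text
time: 20.25
tool_pos: [0.603, -0.0225, 0.0858]
tcp_rot: [1.678, 1.816, -0.7]
wrist_force: [-0.4, -0.2, 0.3]
width: 0.688
grip_force: 65.2
```

Emit:
move_arm:
  series: [5.0,0.07,0,0.07,0,0,0,5.0,0,0,0,0,0,0]

```text
time: 20.5
tool_pos: [0.6031, -0.0227, 0.0857]
tcp_rot: [1.678, 1.815, -0.701]
wrist_force: [-1.5, 0.7, 4.8]
width: 0.684
grip_force: 65.6
```

Contact with the floor. I ease the grip and open gently.

Emit:
move_arm:
  series: [5.7,0,0,0,0,0,0,5.9,0,0,0,0,0,0,6.0,0,0,0,0,0,0,6.2,0,0,0,0,0,0,6.5,0,0,0,0,0,0]
  grip_force: 20

```text
time: 21.12
tool_pos: [0.6026, -0.0226, 0.084]
tcp_rot: [1.679, 1.817, -0.701]
wrist_force: [-0.3, -1.2, 0.9]
width: 0.763
grip_force: 0.0
```

Emit:
move_arm:
  series: [7.2,0,0,0,0,0,0,7.4,0,0,0,0,0,0,7.4,0,0,0,0,0,0]

```text
time: 21.5
tool_pos: [0.6028, -0.0225, 0.0844]
tcp_rot: [1.679, 1.816, -0.7]
wrist_force: [1.1, 0.4, -0.1]
width: 0.865
grip_force: 0.0
```

```bash
python3 - <<'E'
from kin import *
s=read_state();print(s["time"],s["tool_pos"],s["width"],s["grip_force"],s["wrist_force"])
snap("wrist","pics/w5.png");snap("top","pics/top5.png")
a=cv2.imread("pics/w5.png");b=cv2.imread("pics/top5.png")[150:330,230:430]
cv2.imwrite("pics/mix5.png",np.hstack([cv2.resize(a,(400,300)),cv2.resize(b,(400,300),interpolation=2)]))
E
```

```text
21.5 [ 0.60283365 -0.02253242  0.08444082] 0.8651627777965087 0.0 [ 1.08786575  0.42184864 -0.07411166]
```

View pics/mix5.png

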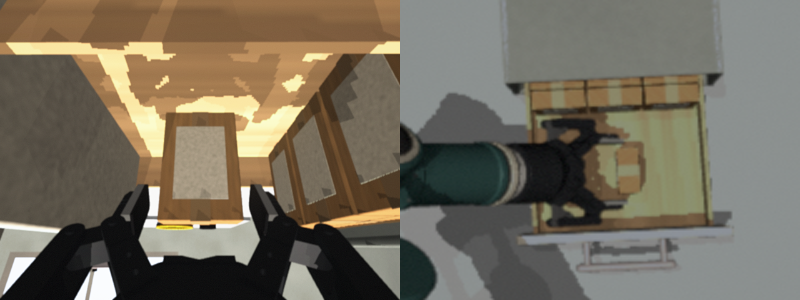

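Wrist view: the kit stands upright at (200,170) with both pads clear of it. The top view at (628,168) agrees. I back out along the tool axis, then up.

Emit:
move_arm:
  series: [7.4,0,0,-0.7,0,0,0,7.4,0,0,-1.2,0,0,0,7.4,0,0,-1.5,0,0,0,7.4,0,0,-2,0,0,0,7.4,0,0,-2,0,0,0]

```text
time: 22.22
tool_pos: [0.599, 0.0312, 0.1381]
tcp_rot: [1.678, 1.816, -0.699]
wrist_force: [-0.6, -0.7, -0.2]
width: 0.869
grip_force: 0.0
```

Emit:
move_arm:
  series: [7.4,0,0,-3,0,0,0,7.4,0,0,-3,0,0,0,7.4,0,0,-3,0,0,0,7.4,0,0,-3,0,0,0,7.4,0,0,0,0,0,0]

```text
time: 22.85
tool_pos: [0.5936, 0.1173, 0.224]
tcp_rot: [1.678, 1.817, -0.693]
wrist_force: [-0.7, -0.5, -0.6]
width: 0.865
grip_force: 0.0
```

```bash
python3 - <<'E'
from kin import *
s=read_state();print(s["time"],s["tool_pos"],s["wrist_force"])
snap("scene","pics/s6.png");snap("top","pics/top6.png")
a=cv2.imread("pics/s6.png");b=cv2.imread("pics/top6.png")[130:330,130:430]
cv2.imwrite("pics/mix6.png",np.hstack([a[180:400,140:540][:, :400],cv2.resize(b,(330,220),interpolation=2)]))
E
```

```text
22.85 [0.59358891 0.11733272 0.22404773] [-0.68511486 -0.52514833 -0.56846316]
```

View pics/mix6.png

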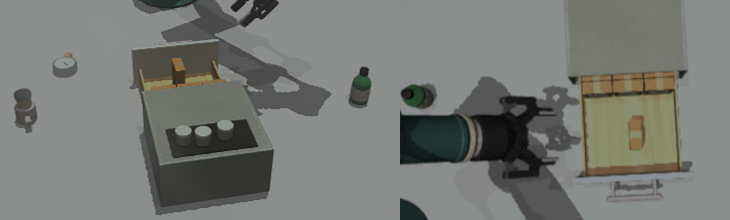

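The kit stands upright in the open drawer (scene crop (178,70), top (636,132)). The gauge, stage and bottle are where they started, and the arm is clear, so I hand the job in.

```bash
python3 -c "
from workcell import *
print(finish_job())"
```

```text
the job is handed in; nothing more can be done
None
```

The drawer is open about 195–200 mm and the kit box stands upright by itself on the drawer floor; the gauge, bottle and regulator stage are untouched, and the job was handed in at about 23 s with no verdict returned.

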